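# Clip and square up a brass pattern block

### The job

Put the brass pattern block by its wooden knob on the squaring fixture's steel plate, close to the corner of the two blue stops with one short end facing the stop opposite the clip, then lift the sprung yellow clip by its red knob, swing it over the block and let it close on the block's top. Then take the wooden knob again, push the block fully home against both blue stops and finish while still holding it there, pressed firmly on both stops at once with the clip still down on it; leave everything else on the bench where it is.

Things in the scene. Friction and masses are not known exactly. Their poses are not given: they have to be found in the camera images.
- brass_block: the brass-coloured (yellow metal) pattern block, about 0.5 to 0.7 kg: 52 mm by 90 mm slab, 16 mm high, with an upright square light-wood knob (22 by 22 mm, sides along the slab's, 32 mm tall, so its top is 48 mm above the underside) in the middle of its top. Origin: centre of the underside; x along the 52 mm side, y along the 90 mm side, z up.
- fixture: squaring fixture, fixed: dark steel plate, x -105 to +85, y -120 to +120 mm, top at z = 12 mm; origin on the bench, axes along the plate. Two blue stops, 14 mm high, form a corner at x = +50, y = +60 mm; spring clip on a post at x = +24, y = -85. Home: the block's centre at x = +24, y = +15, its 90 mm side along y (either way round). Smooth, friction about 0.3
- stop_back: blue bar, 16 mm thick, 110 mm long, 14 mm high above the plate; the face the block is pushed against looks to the fixture's -x and lies in the plane x = 0 of this bar's frame (axes as the fixture's); origin on the plate's top at the bar's +y end, the bar runs to y = -110 mm
- stop_side: blue bar, 16 mm thick, 120 mm long, 14 mm high above the plate; the face the block is pushed against looks to the fixture's -y and lies in the plane y = 0 of this bar's frame (axes as the fixture's); origin on the plate's top at the corner of the two stops, the bar runs to x = -120 mm
- clip_knob: red round knob of the clip, 24 mm diameter, 28 mm tall, upright on the clip's post axis; origin at its middle, 66 mm above the bench when the clip is fully down (72 mm when it rests on a block). Grip it from above, lift, turn and lower it: the clip goes along rigidly
- clip_foot: black foot (12 mm diameter, 6 mm tall) under the tip of the clip's yellow arm; origin mid-underside, 66 mm out from the post axis. The arm on top of it is 14 mm wide, 8 mm thick, and ends 74 mm from the post axis. Underside 22 mm above the bench when fully down, 6 mm lower than the top of a block on the plate (28 mm)
- clip_lift (a joint): how far the clip is lifted, m: 0 fully down, at most 0.025; about 0.006 when its foot rests on a block. A spring always pulls it down, about 2.5 N at 0, 3.5 N on a block, 6 N at 0.025; lift it to about 0.018 to pass over a block
- clip_swing (a joint): swing of the clip about its upright post, rad: 0 = arm points to the fixture's -x (starts parked at 0 to 0.4), grows clockwise seen from above, 1.57 = arm points to +y, its foot over the end of the block away from the side stop; foot clear of the block's knob if the block is within 10 mm of home. Range 0 to 2.0; stays where it is left (light friction)
- steel_block: dark steel pattern block, a bystander: same shape as the brass one
- white_block: pale silvery aluminium pattern block, a bystander: same shape as the brass one
- hammer: hammer lying on the bench, a bystander
- bowl: brass bowl, 110 mm across, 50 mm high, a bystander; origin under its centre
- wax_jar: amber glass jar with a steel cap, 60 mm across, 75 mm high, a bystander; origin under its centre
- vase: copper vase 130 mm high, 76 mm across, a bystander; origin under its centre
- graver: graver with a handle lying on the bench, a bystander
Things that resemble listed ones, but are neither listed nor needed, are in the scene too. Leave any purple or turquoise look-alike of the brass_block alone.

How it is judged:
By the outcome, as a careful person would: the job done as asked, in the order asked, and still so for the second after the job is handed in, while the arm keeps its last pose, push and grip.
It also fails if it takes over 54 s, if anything falls off the work surface, if the arm or the gripper's body presses on something with over 40 N, if the wrist force passes 120 N, or if a joint passes its speed limit or range.

### The arm

A 6-joint arm with a two-finger parallel gripper is mounted at the origin on the work surface. World frame = base frame: x ahead of the robot, y to its left, z up, the work surface at z = 0. Lengths are in m, angles in rad, forces in N, time in s.
With the tool pointing down it reaches from about 0.375 to 0.75 m from the base axis. Payload 9 kg.
Tool frame: the origin (TCP) lies at the very end of the fingers, on their centre line; the grasp point (between the pads) lies 19 mm behind it (ctrl.grasp_offset is the distance from the TCP to the grasp point, in m); z points along the fingers, y is the direction in which the jaws open and shut (so a half turn about z gives the same grasp; the last joint's range is limited). The gripper opens to 85 mm and grips with 20 to 120 N. Pads are 22 mm wide; open, the fingers measure 114 mm over their backs; the gripper's body (76 mm by 85 mm) begins 54 mm behind the grasp point. The pads swing forward as they close: fully open they stand 13 mm farther back than shut.
Start: joints at [0.997, 0.104, 0.097, 1.564, 0, 1.353], TCP at [0.209, 0.562, 0.231] pointing down, gripper open.
Joint ranges: [-2.99, 2.99], [-0.84, 1.86], [-1.1, 1.16], [-1.84, 2.11], [-1.51, 1.56], [-3.14, 3.14]. Speed limits (rad/s): [2.22, 2.22, 2.57, 3.14, 3.14, 3.14].

### API

Orientations are given as a rotation vector (axis times angle).
In Python, from workcell import ctrl gives the robot as it stands.
- The arm moves only by the tool move_arm, never from a script. Its arguments are lists of equal length, an entry for each row: "dr": the turn, a rotation vector about the tool's x, y, z in degrees, a list of three; "linear": the shift along the tool's x, y, z in mm, a list of three; "fingers": the closure in counts, from 0 (fully open) to 255 (shut). In form: {"dr": [[ax, ay, az], ...], "linear": [[tx, ty, tz], ...], "fingers": [fingers, ...]}. A call has 1 to 10 rows; each row shifts and turns the commanded pose from where the row before left it, along the tool's axes as they then stand; what a row does not reach is not made up. A row lasts 1/10 s, in which the tool goes at most 50 mm and 8.59 degrees, less where a joint would pass 70% of its speed; a pose out of reach is approached as far as the arm can. A call with a gripper value outside its range is refused whole. The fingers move at their own pace and stop on an object; the grip force is fixed at half the most. Time passes only in rows, so rows that do not move let the fingers close. It gives the time, the measured TCP pose, the force and the opening at its end, in the units of the state.
- ctrl.get_obs(): the state, without advancing time (a new reading comes with each control period).
- ctrl.camera(name): name is "scene" or "top" or "wrist"; returns the picture (480x640x3 uint8, red, green, blue); there is no depth.
- ctrl.get_calibration(name): a dict with "camera_matrix" (3x3 intrinsics, pixels), "xyz" and "attitude" of the camera in the world. Camera axes: x right, y up, looking along -z (the intrinsics and any distortion apply to the point x, -y, -z); pixel columns grow to the right and rows downward; lengths in m; the calibration is good to about 2 mm. The wrist camera is an equidistant fisheye: a pixel r from the principal point sees the ray r / f radians off the axis. A picture is of the moment at which its call begins: read the wrist's pose just before it. get_calibration takes no time and is no camera call; for the wrist camera it gives the pose at the moment of the call.
- ctrl.close_job(): hands the job in, once; it reports no verdict.
The state is a dict: "time_s": time; "qpos": joint angles; "qd": joint speeds; "effort": joint torques, N m; "position": TCP position; "ee_rot": TCP orientation; "wrist_force": force on the tool from outside, world axes, zero at the start; "wrist_torque": the same for the moment, N m; "finger_gap": finger opening in m.
Only numpy, scipy, OpenCV 4.12 (cv2) and the standard library are available. Lean on these libraries where they do the work, as an engineer would, in place of code of your own. Each camera call takes 0.05 s, during which the arm holds its last target. There are 200 camera calls.

## Working session

There is one attempt and no reset: what is moved stays moved. The work goes in short steps, Python scripts to look and compute and a tool call to move; the robot and the scene stay as the last step left them, time stands still between calls to the robot, and variables do not carry over. Pictures are saved under pics/ and viewed, about 8 in all and at most 12, crops included, and the job is handed in when it is done.

Besides the shell and the picture viewer there is one more tool, called after ">>>" as a command line: name --argument value ..., lists and objects as JSON in quotes. move_arm: Moves the arm, as the interface text tells. Its arguments: {"type":"object","properties":{"dr":{"type":"array"},"linear":{"type":"array"},"fingers":{"type":"array"}},"required":["dr","linear","fingers"]}

```bash
mkdir -p pics; ls; python3 - <<'E'
from workcell import ctrl
import cv2
for n in("top","scene"):
    im=ctrl.camera(n); cv2.imwrite(f"pics/{n}0.png",im[:,:,::-1])
    c=ctrl.get_calibration(n); print(n,c)
print(ctrl.get_obs(), ctrl.grasp_offset)
E
```

```text
pics
top {'camera_matrix': array([[591.52706061,   0.        , 313.56583318],
       [  0.        , 591.52706061, 239.01777209],
       [  0.        ,   0.        ,   1.        ]]), 'xyz': array([0.45174298, 0.00894396, 1.46170749]), 'attitude': array([ 0.05179498, -0.04358171, -1.55871978])}
scene {'camera_matrix': array([[568.97414401,   0.        , 322.50622286],
       [  0.        , 568.97414401, 227.63148313],
       [  0.        ,   0.        ,   1.        ]]), 'xyz': array([1.04125318, 0.77378217, 1.22066062]), 'attitude': array([0.26463815, 0.84651778, 2.44542318])}
{'time_s': 0.1, 'qpos': array([9.97307002e-01, 1.04642109e-01, 9.65127414e-02, 1.56389664e+00,
       1.09645232e-06, 1.35305973e+00]), 'qd': array([-0.00059043, -0.00193186,  0.00358473,  0.00249455,  0.00195468,
        0.00051017]), 'effort': array([ 5.97838894e-03, -5.58210433e+01,  5.04717171e+01,  1.30414835e-02,
       -3.31151914e-04,  1.61868377e-05]), 'position': array([0.20881645, 0.56215946, 0.23057973]), 'ee_rot': array([-5.55788802e-01, -3.09155566e+00,  1.78145135e-03]), 'wrist_force': array([ 0.15613609, -0.37346453, -0.57641448]), 'wrist_torque': array([-0.01042878,  0.04871472, -0.02904278]), 'finger_gap': 0.08540139427200029} 0.0187
```

View pics/top0.png

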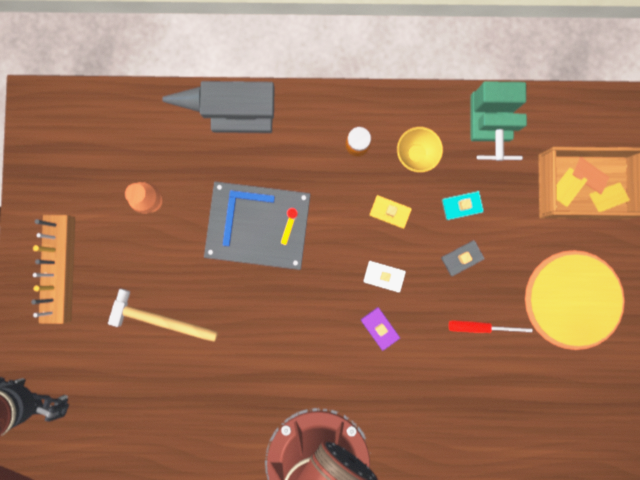

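View pics/scene0.png

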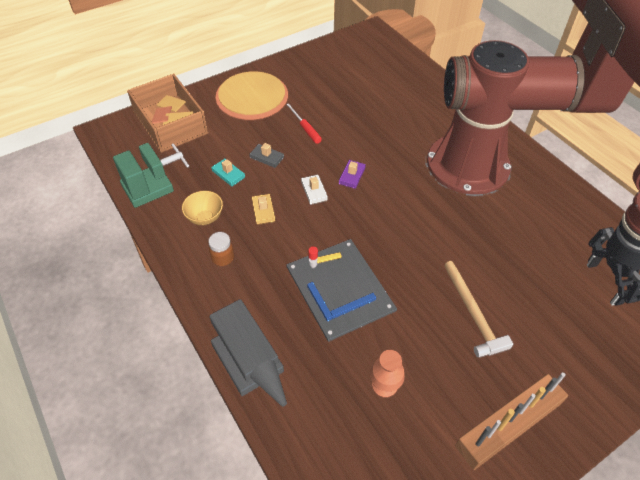

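The top view shows the brass block at about (390,211), with its knob at (391,211). The fixture plate is centred at about (258,226), with the stop corner at (232,195). The red clip knob is at (292,213), and the arm is parked pointing down (fixture -x). The scene view agrees.

```bash
cat > h.py <<'E'
import numpy as np, cv2
from scipy.spatial.transform import Rotation as R
from workcell import ctrl
def ray(n,px,c=None):
    c=c or ctrl.get_calibration(n); K=c["camera_matrix"]; px=np.atleast_2d(px).astype(float)
    a=(px-K[:2,2])/[K[0,0],K[1,1]]
    if n=="wrist":
        r=np.linalg.norm(a,axis=1,keepdims=True); d=np.c_[a*np.sinc(r/np.pi)/1.0,np.cos(r)]
    else: d=np.c_[a,np.ones(len(a))]
    return np.array(c["xyz"]),(d*[1,-1,-1])@R.from_rotvec(c["attitude"]).as_matrix().T
def world(n,px,z,c=None):
    o,d=ray(n,px,c); return o+d*((z-o[2])/d[:,2])[:,None]
def blob(im,lo,hi,roi,k=3):
    x0,y0,x1,y1=roi; h=cv2.cvtColor(im[y0:y1,x0:x1],cv2.COLOR_RGB2HSV)
    m=cv2.morphologyEx(cv2.inRange(h,lo,hi),cv2.MORPH_CLOSE,np.ones((k,k)))
    c=max(cv2.findContours(m,0,1)[0],key=cv2.contourArea)
    return c.reshape(-1,2)+[x0,y0]
def rect(P):
    (cx,cy),(w,h),a=cv2.minAreaRect((P[:,:2]*1000).astype(np.float32)); 
    if w<h: w,h,a=h,w,a+90
    return np.round([cx,cy,w,h,(a+90)%180-90],1)   # angle of long side
E
python3 - <<'E'
from h import *
im=cv2.imread("pics/top0.png")[:,:,::-1].copy()
hs=cv2.cvtColor(im,cv2.COLOR_RGB2HSV)
for p in [(380,208),(391,211),(255,235),(229,230),(292,213),(288,230),(255,196)]: print(p,hs[p[1],p[0]])
b=blob(im,(18,120,100),(35,255,255),(365,190,418,232),7); print("brass",rect(world("top",b,.014)))
p=blob(im,(0,0,40),(180,70,130),(195,175,320,275),9); print("plate",rect(world("top",p,.012)))
s=blob(im,(105,150,100),(120,255,255),(195,175,320,275)); W=world("top",s,.026); print("blue",rect(W)); 
r=blob(im,(0,200,120),(6,255,255),(275,200,305,222)); print("red",rect(world("top",r,.08)))
y=blob(im,(22,200,150),(35,255,255),(275,205,305,250)); print("yel",rect(world("top",y,.038)))
E
```

```text
(380, 208) [ 27 151 247]
(391, 211) [ 25  93 247]
(255, 235) [114   9 139]
(229, 230) [107 172 225]
(292, 213) [  1 206 247]
(288, 230) [ 29 245 247]
(255, 196) [107 172 226]
brass [ 609.7 -169.8   92.2   55.2   69.4]
plate [559.4  56.3 195.7  60.3 -15. ]
blue [584.  176.7 131.  107.6  -6.3]
red [595.3  68.   16.5  14.1   0.8]
yel [557.3  80.8  61.9  11.5 -17.6]
```

```bash
cat >> h.py <<'E'
def go(xyz,yang,note=""):
    """shift in current tool axes (mm), then turn (deg, tool axes) to point down with tool y at yang (deg, mod 180)"""
    o=ctrl.get_obs(); T=R.from_rotvec(o["ee_rot"]); best=None
    for a in (yang,yang+180):
        a=np.radians(a); y=np.array([np.cos(a),np.sin(a),0]); z=np.array([0,0,-1.]); G=R.from_matrix(np.c_[np.cross(y,z),y,z])
        d=np.degrees((T.inv()*G).as_rotvec())
        if best is None or np.linalg.norm(d)<np.linalg.norm(best): best=d
    print(note,"lin",np.round(T.inv().apply(np.array(xyz)-o["position"])*1000,1),"dr",np.round(best,1),"q6",round(o["qpos"][5],2),"t",o["time_s"])
E
python3 - <<'E'
from h import *
im=cv2.imread("pics/top0.png")[:,:,::-1].copy()
x0,y0,x1,y1=195,172,322,278
h=cv2.cvtColor(im,cv2.COLOR_RGB2HSV)
m=((h[...,1]<120)|((h[...,0]>100)&(h[...,0]<125))).astype(np.uint8)[y0:y1,x0:x1]
m=cv2.morphologyEx(m,cv2.MORPH_CLOSE,np.ones((9,9)))
c=max(cv2.findContours(m,0,1)[0],key=cv2.contourArea).reshape(-1,2)+[x0,y0]
print("plate",rect(world("top",c,.012)))
s=blob(im,(105,150,100),(120,255,255),(195,175,320,275)); print("blue hull",rect(world("top",s,.026)))
go([.600,-.180,.20],-20.6)
E
```

```text
plate [573.1 157.3 243.5 195.1  83.5]
blue hull [584.  176.7 131.  107.6  -6.3]
 lin [-625.2 -559.4   31.1] dr [ -0.   -0.1 -89.8] q6 1.35 t 0.1
```

>>> move_arm --dr '[[0,0,0],[0,0,0],[0,0,0],[0,0,0],[0,0,0],[0,0,0],[0,0,0],[0,0,0],[0,0,0],[0,0,0]]' --linear '[[-35,-31,0],[-35,-31,0],[-35,-31,0],[-35,-31,0],[-35,-31,0],[-35,-31,0],[-35,-31,0],[-35,-31,0],[-35,-31,0],[-35,-31,0]]' --fingers '[0,0,0,0,0,0,0,0,0,0]'

```text
time_s: 1.1
position: [0.4295, 0.1481, 0.2312]
ee_rot: [0.556, 3.092, 0.0]
wrist_force: [0.7, 0.8, 0.0]
finger_gap: 0.0853
```

>>> move_arm --dr '[[0,0,0],[0,0,0],[0,0,0],[0,0,0],[0,0,0],[0,0,0],[0,0,0],[0,0,0]]' --linear '[[-35,-31,4],[-35,-31,4],[-35,-31,4],[-35,-31,4],[-35,-31,4],[-35,-31,4],[-35,-31,4],[-30,-32,3]]' --fingers '[0,0,0,0,0,0,0,0]'

```text
time_s: 1.9
position: [0.6007, -0.1811, 0.1993]
ee_rot: [-0.556, -3.091, -0.001]
wrist_force: [0.3, 0.3, 1.5]
finger_gap: 0.0853
```

>>> move_arm --dr '[[0,0,8.2],[0,0,8.2],[0,0,8.2],[0,0,8.2],[0,0,8.2],[0,0,8.2],[0,0,8.2],[0,0,8.2],[0,0,8.2],[0,0,8.2]]' --linear '[[0,0,0],[0,0,0],[0,0,0],[0,0,0],[0,0,0],[0,0,0],[0,0,0],[0,0,0],[0,0,0],[0,0,0]]' --fingers '[0,0,0,0,0,0,0,0,0,0]'

```text
time_s: 2.9
position: [0.5999, -0.1791, 0.1997]
ee_rot: [-2.453, -1.961, 0.0]
wrist_force: [0.6, 0.2, -0.7]
finger_gap: 0.0853
```

>>> move_arm --dr '[[0,0,8.2],[0,0,0],[0,0,0]]' --linear '[[0,0,0],[0,0,0],[0,0,0]]' --fingers '[0,0,0]'

```text
time_s: 3.2
position: [0.6, -0.1792, 0.2]
ee_rot: [-2.578, -1.794, 0.0]
wrist_force: [-0.4, -0.2, 0.2]
finger_gap: 0.0851
```

```bash
python3 - <<'E'
from h import *
c=ctrl.get_calibration("wrist"); im=ctrl.camera("wrist"); cv2.imwrite("pics/w1.png",im[:,:,::-1]); 
import pickle; pickle.dump(c,open("w1.pkl","wb")); print(c, ctrl.get_obs()["position"])
go([.6097,-.1698,.12],-20.6)
E
```

```text
{'camera_matrix': array([[371.64829954,   0.        , 322.48477203],
       [  0.        , 371.64829954, 236.15042846],
       [  0.        ,   0.        ,   1.        ]]), 'xyz': array([ 0.62761705, -0.10422992,  0.34246882]), 'attitude': array([-0.30691907,  0.05524107, -0.352196  ])} [ 0.60007578 -0.17918857  0.20005517]
 lin [12.1  5.8 80.1] dr [-0.  -0.   0.2] q6 1.43 t 3.25
```

View pics/w1.png

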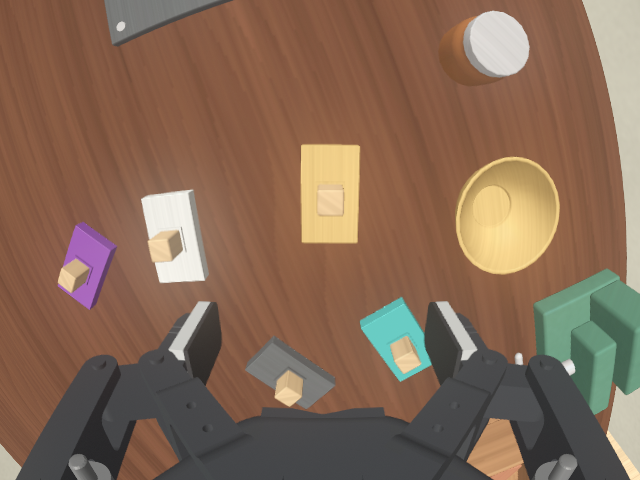

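The wrist view shows the brass block square to the jaws. Its slab corners are about (302,145), (359,145), (357,243) and (302,243), and its knob top is about (318–344, 188–215).

```bash
python3 - <<'E'
from h import *; import pickle
c=pickle.load(open("w1.pkl","rb"))
S=world("wrist",[(302,145),(359,145),(357,243),(302,243)],.016,c); k=world("wrist",[(318,189),(343,189),(344,215),(318,215)],.048,c)
print(rect(S),S.mean(0),rect(k),k.mean(0))
p=k.mean(0)
go([p[0],p[1],.021],rect(S)[4]-90)
E
```

```text
[ 610.6 -168.5   90.4   51.2   69.8] [ 0.6109097  -0.16864837  0.016     ] [ 611.4 -168.    21.6   21.3   69.7] [ 0.6111256  -0.16786943  0.048     ]
 lin [ 14.4   6.5 179.1] dr [-0.  -0.  -0.2] q6 1.43 t 3.25
```

>>> move_arm --dr '[[0,0,0],[0,0,0],[0,0,0],[0,0,0],[0,0,0],[0,0,0],[0,0,0]]' --linear '[[7,3,20],[7,3,40],[0,0,40],[0,0,40],[0,0,25],[0,0,13],[0,0,0]]' --fingers '[0,0,60,100,100,100,100]'

```text
time_s: 3.95
position: [0.6095, -0.1676, 0.0205]
ee_rot: [-2.579, -1.789, 0.002]
wrist_force: [-0.4, 0.3, 0.0]
finger_gap: 0.0518
```

>>> move_arm --dr '[[0,0,0],[0,0,0],[0,0,0],[0,0,0],[0,0,0]]' --linear '[[0,0,0],[0,0,0],[0,0,0],[0,0,0],[0,0,0]]' --fingers '[255,255,255,255,255]'

```text
time_s: 4.45
position: [0.6122, -0.169, 0.0247]
ee_rot: [2.58, 1.787, 0.003]
wrist_force: [-0.2, -0.1, 6.8]
finger_gap: 0.0209
```

>>> move_arm --dr '[[0,0,0],[0,0,0],[0,0,0],[0,0,0],[0,0,0]]' --linear '[[0,0,-10],[0,0,-20],[0,0,-30],[0,0,-20],[0,0,0]]' --fingers '[255,255,255,255,255]'

```text
time_s: 4.95
position: [0.6124, -0.1691, 0.1061]
ee_rot: [2.579, 1.786, 0.004]
wrist_force: [0.4, -0.6, -5.1]
finger_gap: 0.0207
```

```bash
python3 - <<'E'
from h import *
go([.602,.163,.15],-6.4)
E
```

```text
lin [ 307.2 -126.2  -44.7] dr [  0.3   0.1 -14.2] q6 1.46 t 4.95
```

>>> move_arm --dr '[[0,0,0],[0,0,0],[0,0,0],[0,0,0],[0,0,0],[0,0,0],[0,0,0],[0,0,0],[0,0,-7.1],[0.3,0,-7.1]]' --linear '[[20,-9,-25],[40,-16,-20],[44,-18,0],[44,-18,0],[44,-18,0],[44,-18,0],[40,-16,0],[31,-13,0],[0,0,0],[0,0,0]]' --fingers '[255,255,255,255,255,255,255,255,255,255]'

```text
time_s: 5.95
position: [0.5994, 0.1649, 0.1455]
ee_rot: [-2.33, -2.099, 0.008]
wrist_force: [-0.1, -0.5, -5.1]
finger_gap: 0.0209
```

>>> move_arm --dr '[[0,0,0],[0,0,0],[0,0,0]]' --linear '[[0,0,0],[0,0,0],[0,0,0]]' --fingers '[255,255,255]'

```text
time_s: 6.25
position: [0.6004, 0.1632, 0.1467]
ee_rot: [-2.342, -2.087, 0.006]
wrist_force: [0.6, -0.7, -6.3]
finger_gap: 0.0207
```

```bash
python3 - <<'E'
from h import *; import pickle
c=ctrl.get_calibration("wrist"); im=ctrl.camera("wrist"); cv2.imwrite("pics/w2.png",im[:,:,::-1]); 
pickle.dump(c,open("w2.pkl","wb")); print(ctrl.get_obs()["position"])
go([.602,.163,.15],-6.4)
E
```

```text
[0.60054278 0.16315212 0.14696103]
 lin [ 0.   1.4 -3. ] dr [-0.3 -0.  -0.1] q6 1.74 t 6.3
```

View pics/w2.png

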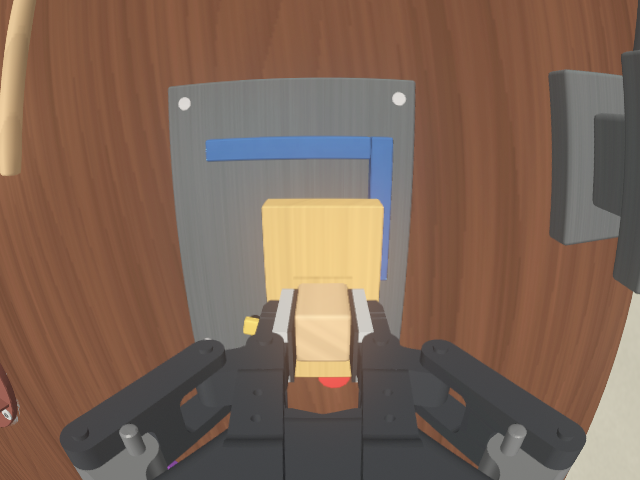

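The wrist view shows the block held over the fixture. The plate's far corners are at about (168,88) and (413,80), the stops' inner corner at about (370,160), and the held slab's far edge runs (264,201)–(381,201).

```bash
python3 - <<'E'
from h import *; import pickle
c=pickle.load(open("w2.pkl","rb")); np.set_printoptions(precision=4,suppress=True)
yaw=np.radians(-6.4); O=np.array([.583,.1562]); M=np.array([[np.cos(yaw),-np.sin(yaw)],[np.sin(yaw),np.cos(yaw)]])
f=lambda px,z:(world("wrist",px,z,c)[:,:2]-O)@M*1000
print("plate corners",f([(168,88),(413,80)],.012))
print("outer corner top z26 (393,138); (206,140)",f([(393,138),(206,140),(370,138)],.026))
print("inner z12/26",f([(370,160)],.012),f([(370,160)],.026), f([(207,161)],.012))
im=cv2.imread("pics/w2.png"); 
print("held slab far edge (top z .1385)",f([(264,201),(381,201)],.1385), "tcp", (ctrl.get_obs()["position"][:2]-O)@M*1000)
v=cv2.resize(im[70:300,150:430],None,fx=2.8,fy=2.5,interpolation=cv2.INTER_CUBIC); cv2.imwrite("pics/w2c.png",v)
for x in (230,300,355): print(x,[int(t) for t in im[130:170,x,0]])
for y in (180,230): print(y,[int(t) for t in im[y,360:400,0]])
E
```

```text
plate corners [[-103.2142  120.3805]
 [  83.4675  121.377 ]]
outer corner top z26 (393,138); (206,140) [[ 66.2214  77.2664]
 [-68.2074  77.6723]
 [ 49.7318  76.8527]]
inner z12/26 [[51.7061 59.638 ]] [[49.9926 61.1065]] [[-72.8174  60.7525]]
held slab far edge (top z .1385) [[-7.6224 55.8687]
 [41.2766 55.7822]] tcp [16.6585  8.8643]
230 [126, 126, 127, 126, 127, 126, 126, 131, 160, 189, 191, 186, 186, 185, 184, 184, 184, 184, 183, 183, 183, 183, 183, 183, 183, 183, 183, 183, 185, 162, 130, 125, 128, 128, 128, 128, 128, 128, 128, 128]
300 [127, 127, 127, 127, 127, 135, 164, 189, 192, 187, 186, 186, 186, 186, 186, 185, 185, 186, 185, 186, 186, 185, 185, 184, 185, 184, 184, 176, 144, 118, 128, 128, 127, 127, 127, 128, 127, 128, 128, 127]
355 [128, 128, 128, 129, 128, 133, 158, 191, 190, 186, 186, 186, 185, 185, 185, 185, 185, 185, 185, 185, 184, 183, 184, 183, 183, 182, 182, 177, 146, 123, 129, 129, 130, 129, 129, 129, 128, 129, 128, 129]
180 [124, 124, 127, 127, 127, 127, 126, 125, 120, 120, 151, 171, 182, 184, 184, 184, 183, 184, 184, 185, 185, 184, 184, 183, 183, 183, 183, 183, 183, 182, 179, 158, 110, 124, 125, 123, 124, 124, 124, 125]
230 [138, 138, 138, 138, 138, 138, 138, 138, 139, 141, 141, 139, 139, 138, 137, 136, 136, 136, 137, 138, 138, 131, 136, 165, 182, 182, 182, 182, 173, 139, 127, 126, 124, 123, 124, 124, 125, 127, 126, 125]
```

>>> move_arm --dr '[[-0.3,0,0],[0,0,0],[0,0,0],[0,0,0],[0,0,0],[0,0,0],[0,0,0]]' --linear '[[-1,2,10],[0,0,25],[0,0,30],[0,0,20],[0,0,15],[0,0,5],[0,0,0]]' --fingers '[255,255,255,255,255,255,255]'

```text
time_s: 7.0
position: [0.6022, 0.1622, 0.0418]
ee_rot: [-2.342, -2.093, 0.0]
wrist_force: [-0.2, -0.7, -5.2]
finger_gap: 0.0208
```

>>> move_arm --dr '[[0,0,0],[0,0,0],[0,0,0],[0,0,0]]' --linear '[[0,0,2],[0,0,2],[0,0,0],[0,0,0]]' --fingers '[255,255,255,255]'

```text
time_s: 7.4
position: [0.6028, 0.1623, 0.0388]
ee_rot: [2.342, 2.094, 0.001]
wrist_force: [0.3, -0.5, -5.7]
finger_gap: 0.0207
```

>>> move_arm --dr '[[0,0,0],[0,0,0],[0,0,0],[0,0,0],[0,0,0]]' --linear '[[0,0,2],[0,0,1],[0,0,0],[0,0,0],[0,0,0]]' --fingers '[255,255,255,255,255]'

```text
time_s: 7.9
position: [0.6032, 0.1624, 0.0367]
ee_rot: [2.341, 2.094, 0.003]
wrist_force: [-3.5, -0.1, 5.3]
finger_gap: 0.0208
```

>>> move_arm --dr '[[0,0,0],[0,0,0],[0,0,0],[0,0,0],[0,0,0],[0,0,0],[0,0,0],[0,0,0],[0,0,0]]' --linear '[[0,0,0],[0,0,0],[0,0,0],[0,0,0],[0,0,-15],[0,0,-30],[0,0,-35],[0,0,-20],[0,0,0]]' --fingers '[120,80,80,80,80,60,0,0,0]'

```text
time_s: 8.8
position: [0.6048, 0.1624, 0.1406]
ee_rot: [2.339, 2.092, 0.009]
wrist_force: [0.8, -0.2, 0.6]
finger_gap: 0.0855
```

```bash
python3 - <<'E'
from h import *; import pickle
im=ctrl.camera("top"); cv2.imwrite("pics/t3.png",cv2.resize(im[165:285,190:325],None,fx=5,fy=5,interpolation=cv2.INTER_CUBIC)[:,:,::-1])
yaw=np.radians(-6.4); O=np.array([.5833,.1566])
M=np.array([[np.cos(yaw),-np.sin(yaw)],[np.sin(yaw),np.cos(yaw)]])
print("clip knob exp",O+M@[.024,-.085])
print(ctrl.get_obs())
go([*(O+M@[.024,-.085]),.13],-6.4)
E
```

```text
clip knob exp [0.59767557 0.06945447]
{'time_s': 8.85, 'qpos': array([5.36598073e-02, 1.77643017e-01, 8.23266292e-03, 1.39716043e+00,
       4.02195272e-04, 1.73585507e+00]), 'qd': array([-9.72611285e-05,  2.66498498e-02, -5.24449843e-02, -1.81555902e-02,
       -1.69216677e-03, -2.96875369e-04]), 'effort': array([ 8.15657945e-02, -6.14439797e+01,  5.24304235e+01,  3.36735724e-01,
        2.52995633e-03, -7.64579363e-05]), 'position': array([0.60387201, 0.16234376, 0.13813413]), 'ee_rot': array([2.33992411, 2.09277155, 0.00556877]), 'wrist_force': array([-0.68163391, -0.39579036, -0.77986573]), 'wrist_torque': array([ 0.06512704, -0.02733578,  0.00758328]), 'finger_gap': 0.08564231872701825}
 lin [-93.    4.1   8. ] dr [ 0.2 -0.1  0. ] q6 1.74 t 8.85
```

View pics/t3.png

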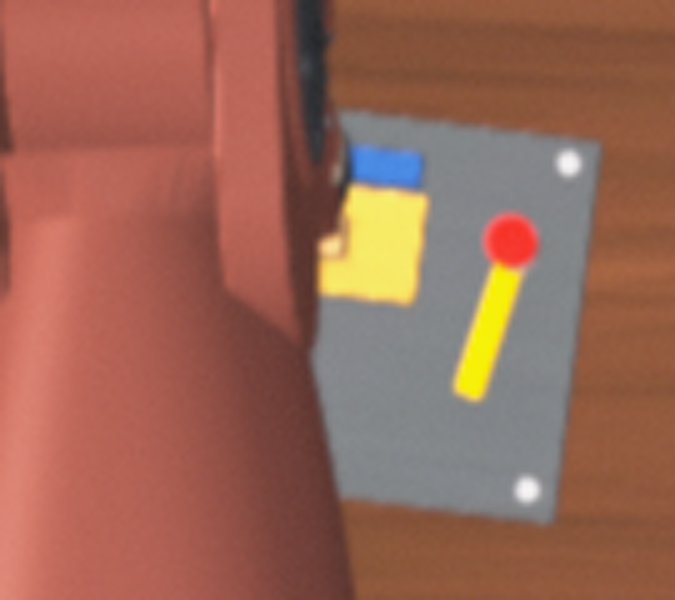

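Placed squarely at the corner with a few mm gap to the blue stops. The clip arm is parked at about 0.2 rad, pointing down in the picture from the knob (511,241) to the tip (468,390).

>>> move_arm --dr '[[0,0,0],[0,0,0],[0,0,-7.5],[0,0,-7.5],[0,0,-7.5],[0,0,-7.5],[0,0,-7.5],[0,0,-7.5],[0,0,0],[0,0,0]]' --linear '[[-48,2,0],[-45,2,4],[0,0,0],[0,0,0],[0,0,0],[0,0,0],[0,0,0],[0,0,0],[0,0,0],[0,0,0]]' --fingers '[0,0,0,0,0,0,0,0,0,0]'

```text
time_s: 9.85
position: [0.5957, 0.0694, 0.1306]
ee_rot: [-1.367, -2.827, -0.0]
wrist_force: [-0.7, -0.5, 0.1]
finger_gap: 0.0853
```

```bash
python3 - <<'E'
from h import *; import pickle
c=ctrl.get_calibration("wrist"); im=ctrl.camera("wrist"); cv2.imwrite("pics/w4.png",im[:,:,::-1])
try:
    r=blob(im,(0,200,60),(6,255,255),(150,100,500,450)); (u,v),rad=cv2.minEnclosingCircle(r.astype(np.float32)); print(u,v,rad,world("wrist",[(u,v)],.075,c))
except Exception as e: print(e)
go([.5977,.0695,.049],38.6)
E
```

```text
max() iterable argument is empty
 lin [-1.2  1.6 81.8] dr [-0.  -0.  -0.2] q6 0.8 t 9.9
```

View pics/w4.png

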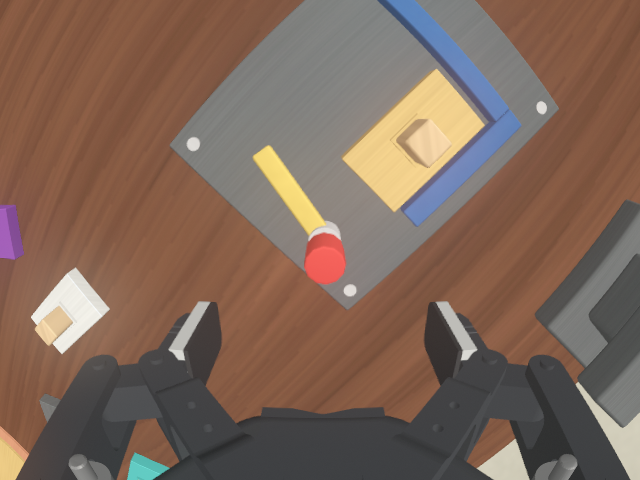

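The wrist view shows the red knob's top at about (326,264). The block's slab corners are about (437,69), (343,158), (393,211) and (485,125), close to both stops.

```bash
python3 - <<'E'
from h import *
c=ctrl.get_calibration("wrist")
k=world("wrist",[(326,264)],.08,c)[0]; print(k)
B=world("wrist",[(437,69),(343,158),(393,211),(485,125)],.028,c)
yaw=np.radians(-6.4); O=np.array([.5833,.1566]); M=np.array([[np.cos(yaw),-np.sin(yaw)],[np.sin(yaw),np.cos(yaw)]])
print(rect(B),(B.mean(0)[:2]-O)@M, (k[:2]-O)@M)
go([k[0],k[1],.049],38.6)
E
```

```text
[0.59779328 0.07214716 0.08      ]
[603.4 162.8  89.7  51.1  82.8] [0.01954594 0.00813036] [ 0.02381683 -0.08231098]
 lin [ 0.8  3.3 81.8] dr [-0.  -0.  -0.2] q6 0.8 t 9.9
```

>>> move_arm --dr '[[0,0,0],[0,0,0],[0,0,0],[0,0,0],[0,0,0],[0,0,0]]' --linear '[[0,2.5,0],[0,0,20],[0,0,30],[0,0,22],[0,0,10],[0,0,0]]' --fingers '[0,0,60,100,100,100]'

```text
time_s: 10.5
position: [0.597, 0.0711, 0.0478]
ee_rot: [-1.362, -2.828, 0.001]
wrist_force: [0.0, 0.1, 0.5]
finger_gap: 0.0516
```

>>> move_arm --dr '[[0,0,0],[0,0,0],[0,0,0],[0,0,0],[0,0,0]]' --linear '[[0,0,0],[0,0,0],[0,0,0],[0,0,0],[0,0,0]]' --fingers '[255,255,255,255,255]'

```text
time_s: 11.0
position: [0.5978, 0.0698, 0.0514]
ee_rot: [1.363, 2.83, -0.003]
wrist_force: [-9.4, -5.7, 10.7]
finger_gap: 0.0222
```

>>> move_arm --dr '[[0,0,0],[0,0,0],[0,0,0],[0,0,0],[0,0,0],[0,0,0]]' --linear '[[0,0,-3],[0,0,-4],[0,0,-4],[0,0,-4],[0,0,-2],[0,0,0]]' --fingers '[255,255,255,255,255,255]'

```text
time_s: 11.6
position: [0.5976, 0.0698, 0.0667]
ee_rot: [-1.363, -2.83, 0.003]
wrist_force: [-3.1, -6.1, -4.9]
finger_gap: 0.0224
```

>>> move_arm --dr '[[0,0,4],[0,0,7.5],[0,0,7.5],[0,0,7.5],[0,0,7.5],[0,0,7.5],[0,0,7.5],[0,0,7.5],[0,0,7.5],[0,0,7.5]]' --linear '[[0,0,-1.5],[0,0,0],[0,0,0],[0,0,0],[0,0,0],[0,0,0],[0,0,0],[0,0,0],[0,0,0],[0,0,0]]' --fingers '[255,255,255,255,255,255,255,255,255,255]'

```text
time_s: 12.6
position: [0.5979, 0.0695, 0.0681]
ee_rot: [2.763, 1.492, -0.003]
wrist_force: [-2.2, -7.8, -5.6]
finger_gap: 0.0223
```

>>> move_arm --dr '[[0,0,7],[0,0,0],[0,0,0]]' --linear '[[0,0,0],[0,0,0],[0,0,0]]' --fingers '[255,255,255]'

```text
time_s: 12.9
position: [0.5979, 0.0694, 0.0681]
ee_rot: [2.845, 1.327, -0.002]
wrist_force: [-2.4, -7.3, -4.8]
finger_gap: 0.0222
```

```bash
python3 - <<'E'
from h import *
im=ctrl.camera("scene"); cv2.imwrite("pics/s5.png",cv2.resize(im[225:345,275:410],None,fx=4,fy=4,interpolation=cv2.INTER_CUBIC)[:,:,::-1])
im=ctrl.camera("wrist"); cv2.imwrite("pics/w5.png",im[:,:,::-1])
o=ctrl.get_obs(); print(o["position"],o["wrist_force"],o["wrist_torque"]); go(o["position"],38.6-78.8)
E
```

```text
[0.59792166 0.06943268 0.06814676] [-2.82239047 -7.54719271 -4.48583609] [-1.67144695  0.23420851  0.03667628]
 lin [0. 0. 0.] dr [0.1 0.1 0.2] q6 2.17 t 13.0
```

View pics/w5.png

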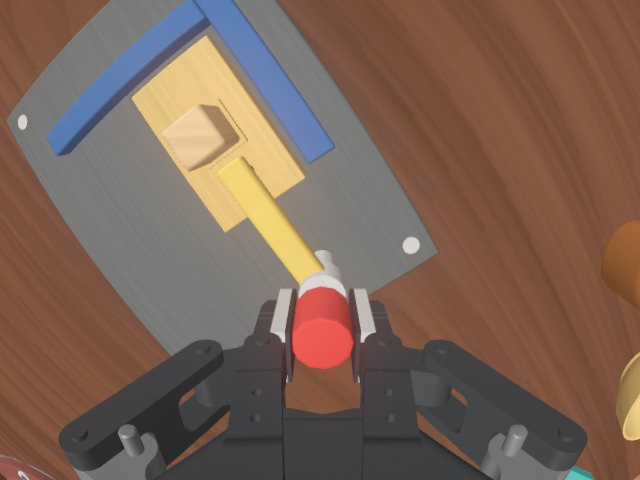

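The clip arm now lies over the block's near end. Its tip is at about (235,163), next to the knob base at (235,150). I'll check the angle and clearance numerically.

```bash
python3 - <<'E'
from h import *
c=ctrl.get_calibration("wrist")
yaw=np.radians(-6.4); O=np.array([.5833,.1566]); M=np.array([[np.cos(yaw),-np.sin(yaw)],[np.sin(yaw),np.cos(yaw)]])
f=lambda px,z:(world("wrist",px,z,c)[:,:2]-O)@M*1000
print("tip corners",f([(219,173),(238,158)],.053))
print("slab",f([(206,36),(133,98),(225,231),(304,178)],.028).round(1)); print("mean",f([(206,36),(133,98),(225,231),(304,178)],.028).mean(0))
print("knob base edge at y",f([(210,171),(246,140)],.028), "knob top", f([(164,143),(197,105),(239,133)],.06))
E
```

```text
tip corners [[ 18.15409129 -11.14771822]
 [ 29.04173833 -10.80366843]]
slab [[ 44.9  51.7]
 [ -5.3  51.3]
 [ -5.8 -36.3]
 [ 44.4 -36.8]]
mean [19.56127168  7.46137863]
knob base edge at y [[ 6.98137644 -6.47840592]
 [31.46858775 -4.72277553]] knob top [[ 7.83758893 13.68573665]
 [29.35465785 17.423886  ]
 [37.10645299 -2.94410658]]
```

>>> move_arm --dr '[[0,0,0],[0,0,0],[0,0,0],[0,0,0],[0,0,0],[0,0,0]]' --linear '[[0,0,3],[0,0,3],[0,0,3],[0,0,2],[0,0,0],[0,0,0]]' --fingers '[255,255,255,255,255,255]'

```text
time_s: 13.6
position: [0.5979, 0.0694, 0.0576]
ee_rot: [2.845, 1.328, -0.002]
wrist_force: [-4.2, -7.1, -0.7]
finger_gap: 0.0223
```

>>> move_arm --dr '[[0,0,0],[0,0,0],[0,0,0],[0,0,0],[0,0,0],[0,0,0],[0,0,0],[0,0,0],[0,0,0],[0,0,0]]' --linear '[[0,0,0],[0,0,0],[0,0,0],[0,0,0],[0,0,0],[0,0,-15],[0,0,-30],[0,0,-20],[0,0,-15],[0,0,0]]' --fingers '[200,140,80,80,80,80,60,60,60,60]'

```text
time_s: 14.6
position: [0.5996, 0.0709, 0.1399]
ee_rot: [2.844, 1.33, 0.006]
wrist_force: [0.0, 0.2, 0.3]
finger_gap: 0.0655
```

```bash
python3 - <<'E'
from h import *
yaw=np.radians(-6.4); O=np.array([.5833,.1566]); M=np.array([[np.cos(yaw),-np.sin(yaw)],[np.sin(yaw),np.cos(yaw)]])
go([*(O+M@[.0195,.008]),.137],-6.4)
E
```

```text
lin [ 72.8 -55.6   2.9] dr [  0.2  -0.1 -33.5] q6 2.17 t 14.6
```

>>> move_arm --dr '[[0,0,0],[0,0,0],[0,0,-8.4],[0,0,-8.4],[0,0,-8.4],[0,0,-8.3],[0,0,0],[0,0,0]]' --linear '[[36,-28,0],[37,-28,0],[0,0,0],[0,0,0],[0,0,0],[0,0,0],[0,0,0],[0,0,0]]' --fingers '[60,60,60,60,60,60,60,60]'

```text
time_s: 15.4
position: [0.6016, 0.1628, 0.136]
ee_rot: [-2.346, -2.089, 0.001]
wrist_force: [-0.1, -0.8, -0.2]
finger_gap: 0.0653
```

```bash
python3 - <<'E'
from h import *; import pickle
c=ctrl.get_calibration("wrist"); im=ctrl.camera("wrist"); cv2.imwrite("pics/w6.png",im[:,:,::-1]); pickle.dump(c,open("w6.pkl","wb"))
yaw=np.radians(-6.4); O=np.array([.5833,.1566]); M=np.array([[np.cos(yaw),-np.sin(yaw)],[np.sin(yaw),np.cos(yaw)]])
go([*(O+M@[.0195,.008]),.035],-6.4)
E
```

```text
lin [ -0.2   2.  101.2] dr [-0.  -0.  -0.2] q6 1.74 t 15.45
```

View pics/w6.png

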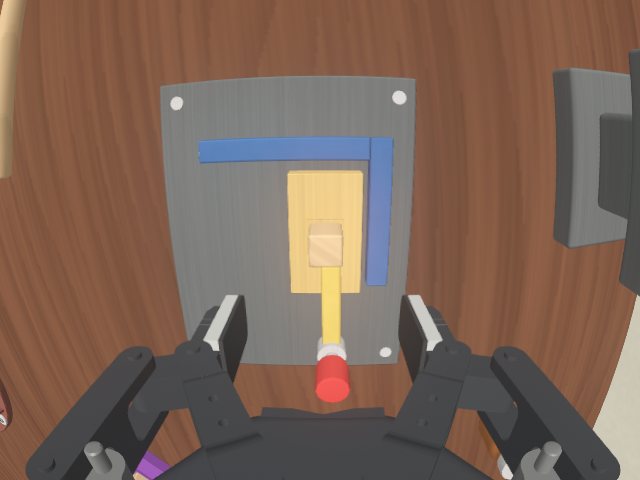

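The clip arm runs straight over the block's near end, from (330,340) to the block knob at (325,245). The block is unmoved and square.

>>> move_arm --dr '[[0,0,0],[0,0,0],[0,0,0],[0,0,0],[0,0,0],[0,0,0]]' --linear '[[0,2,20],[0,0,30],[0,0,30],[0,0,15],[0,0,6],[0,0,0]]' --fingers '[60,60,80,100,100,100]'

```text
time_s: 16.05
position: [0.6037, 0.1626, 0.0357]
ee_rot: [-2.342, -2.093, 0.0]
wrist_force: [0.1, -1.1, 0.9]
finger_gap: 0.0519
```

>>> move_arm --dr '[[0,0,0],[0,0,0],[0,0,0],[0,0,0],[0,0,0]]' --linear '[[0,0,0],[0,0,0],[0,0,0],[0,0,0],[0,0,0]]' --fingers '[255,255,255,255,255]'

```text
time_s: 16.55
position: [0.605, 0.1628, 0.0377]
ee_rot: [2.341, 2.093, 0.004]
wrist_force: [-1.1, 0.1, 7.4]
finger_gap: 0.021
```

>>> move_arm --dr '[[0,0,0],[0,0,0],[0,0,0],[0,0,0],[0,0,0],[0,0,0]]' --linear '[[0,1,-1],[0,1,0],[0,1,0],[0,1,0],[0,0,0],[0,0,0]]' --fingers '[255,255,255,255,255,255]'

```text
time_s: 17.15
position: [0.6079, 0.1624, 0.0377]
ee_rot: [-2.341, -2.094, -0.001]
wrist_force: [-5.8, 0.5, 6.6]
finger_gap: 0.0204
```

>>> move_arm --dr '[[0,0,0],[0,0,0],[0,0,0],[0,0,0],[0,0,0],[0,0,0],[0,0,0]]' --linear '[[1,0,0],[1,0,0],[1,0,0],[1,0,0],[1,0,0],[0,0,0],[0,0,0]]' --fingers '[255,255,255,255,255,255,255]'

```text
time_s: 17.85
position: [0.6083, 0.166, 0.0377]
ee_rot: [2.342, 2.093, -0.003]
wrist_force: [-6.1, -6.9, 8.0]
finger_gap: 0.0209
```

>>> move_arm --dr '[[0,0,0],[0,0,0],[0,0,0],[0,0,0],[0,0,0],[0,0,0]]' --linear '[[1,1,-0.5],[1,1,0],[1,0.5,0],[1,0.5,0],[0,0,0],[0,0,0]]' --fingers '[255,255,255,255,255,255]'

```text
time_s: 18.45
position: [0.6089, 0.1688, 0.0378]
ee_rot: [-2.342, -2.092, 0.012]
wrist_force: [-20.6, -12.6, 17.8]
finger_gap: 0.0208
```

>>> move_arm --dr '[[0,0,0],[0,0,0],[0,0,0],[0,0,0]]' --linear '[[1,0,-1],[1,0,0],[0,0,0],[0,0,0]]' --fingers '[255,255,255,255]'

```text
time_s: 18.85
position: [0.6091, 0.171, 0.0378]
ee_rot: [-2.341, -2.092, 0.011]
wrist_force: [-16.0, -9.9, 9.5]
finger_gap: 0.0208
```

>>> move_arm --dr '[[0,0,0],[0,0,0],[0,0,0],[0,0,0]]' --linear '[[1,0,0],[1,0,0],[0,0,0],[0,0,0]]' --fingers '[255,255,255,255]'

```text
time_s: 19.25
position: [0.6091, 0.1711, 0.0379]
ee_rot: [2.343, 2.092, -0.016]
wrist_force: [-17.9, -18.8, 12.5]
finger_gap: 0.0207
```

>>> move_arm --dr '[[0,0,0],[0,0,0],[0,0,0],[0,0,0],[0,0,0]]' --linear '[[1,1,0],[0,0,0],[0,0,0],[0,0,0],[0,0,0]]' --fingers '[255,255,255,255,255]'

```text
time_s: 19.75
position: [0.6092, 0.1711, 0.0379]
ee_rot: [2.344, 2.091, -0.02]
wrist_force: [-25.7, -23.7, 16.8]
finger_gap: 0.0208
```

```bash
python3 - <<'E'
from h import *
im=ctrl.camera("wrist"); cv2.imwrite("pics/w7.png",cv2.resize(im[120:420,190:450],None,fx=2,fy=2,interpolation=cv2.INTER_CUBIC)[:,:,::-1])
o=ctrl.get_obs(); print(o["position"],o["wrist_force"],o["wrist_torque"],o["ee_rot"]); go(o["position"],-6.4)
E
```

```text
[0.60914984 0.17112292 0.03786703] [-25.4484665  -24.10184729  17.56735597] [-4.67941019  5.05352051  0.25259054] [ 2.34408214  2.09120257 -0.02015402]
 lin [0. 0. 0.] dr [-0.5  0.6 -0.1] q6 1.76 t 19.8
```

View pics/w7.png

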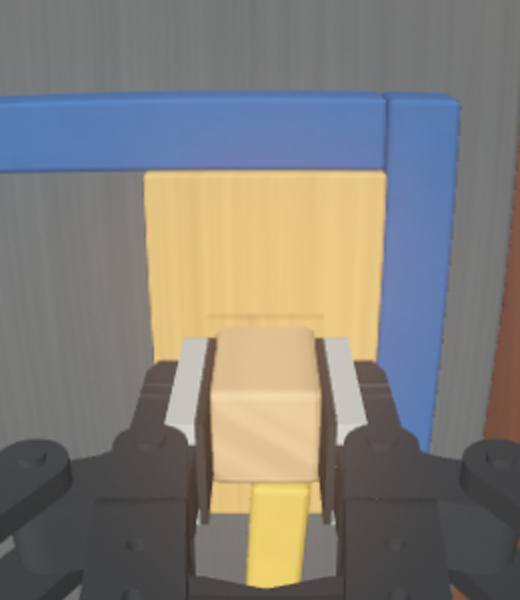

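The block sits flush against both stops with the clip arm under the gripper on its near end. The tool is leaning about 0.8° from the push, so I'll level it to make sure the block lies flat.

>>> move_arm --dr '[[-0.3,0.3,0],[-0.2,0.3,0],[0,0,0],[0,0,0]]' --linear '[[0,0,0],[0,0,0],[0,0,0],[0,0,0]]' --fingers '[255,255,255,255]'

```text
time_s: 20.2
position: [0.6091, 0.1712, 0.0377]
ee_rot: [-2.344, -2.091, -0.001]
wrist_force: [-23.8, -23.2, 16.5]
finger_gap: 0.0205
```

```bash
python3 - <<'E'
from h import *
o=ctrl.get_obs(); print(o["position"],o["wrist_force"],o["wrist_torque"]); go(o["position"],-6.4)
E
```

```text
[0.60909103 0.1711653  0.03771208] [-23.80769505 -23.18945078  16.52326472] [-4.78315094  5.22326678  0.2683796 ]
 lin [0. 0. 0.] dr [ 0.  -0.  -0.1] q6 1.75 t 20.2
```

```bash
python3 - <<'E'
from h import *
im=ctrl.camera("scene"); cv2.imwrite("pics/s8.png",cv2.resize(im[60:380,110:530],None,fx=1.8,fy=1.8,interpolation=cv2.INTER_CUBIC)[:,:,::-1])
o=ctrl.get_obs(); print(o["time_s"],o["wrist_force"])
E
```

```text
20.25 [-24.53694486 -23.30417264  16.61863427]
```

View pics/s8.png

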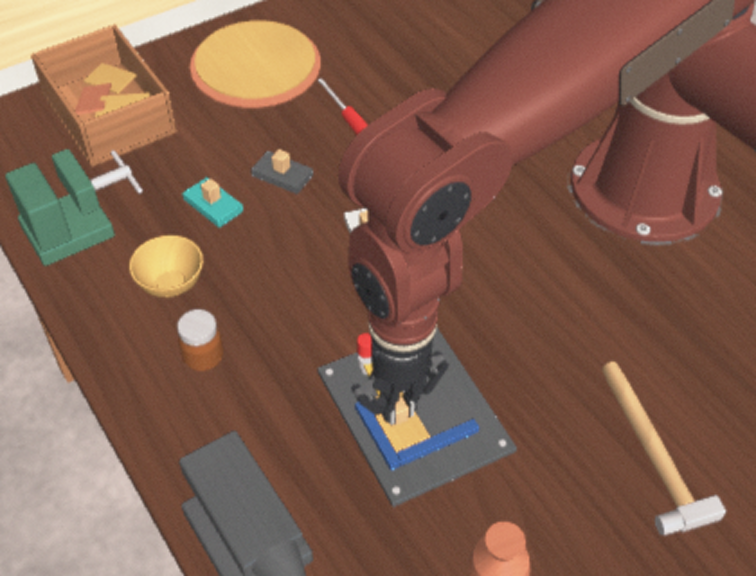

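The block is in the corner of the stops at about (405,430), the clip's red knob is beside the gripper at (365,350), and the bystanders in view are undisturbed.

```bash
python3 -c "
from workcell import ctrl; print(ctrl.close_job())"
```

```text
the job is handed in; nothing more can be done
None
```

The job is handed in at about 20 s of the 54 s allowed. I set the brass block near the corner of the stops, lifted the clip, swung it to about 1.57 rad and let it close on the block. Then I took the wooden knob again and pushed the block home.

**Last checks:**
- **Push:** the arm was still holding the knob, with about 24 N against the back stop, 23 N against the side stop and 17 N down. The position no longer changed as I pushed harder.
- **Seating:** the wrist picture shows the block flush on both blue faces. The push had leaned the tool about 0.8°; I corrected that before handing in.
- **Clip:** its arm lies over the near end of the block. The gripper hid the foot in the final views, so foot contact is inferred. When I lowered the clip, the spring load on the gripper dropped to about 0.7 N, so the foot was resting on the block, and nothing touched the clip after that.
- **Other objects:** the bystanders visible in the last picture look undisturbed. The arm largely hid the white block, and the purple look-alike was out of view.

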